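# Let the valve extenders out of the rocker dispenser

## Robot

A 6-joint arm with a two-finger parallel gripper is mounted at the origin on the work surface. World frame = base frame: x ahead of the robot, y to its left, z up, the work surface at z = 0. Lengths are in mm, angles in rad, forces in N, time in s.
With the tool pointing down it reaches from about 375 to 900 mm from the base axis. Payload 3.1 kg.
Tool frame: the origin (TCP) lies on the front face of the gripper's body, between the roots of the fingers; the fingertips stand 73 mm ahead of it and the grasp point (between the pads) lies 54 mm ahead of it; z points along the fingers, y is the direction in which the jaws open and shut (so a half turn about z gives the same grasp; the last joint's range is limited). The gripper opens to 85 mm and grips with 20 to 120 N. Pads are 22 mm wide; open, the fingers measure 114 mm over their backs; the gripper's body (76 mm by 85 mm) begins 54 mm behind the grasp point. The pads swing forward as they close: fully open they stand 13 mm farther back than shut.
Start: joints at [-1.478, 0.527, 1.433, -0, 1.181, -0.178], TCP at [167.815, -602.026, 303.91] pointing down, gripper open.
Joint ranges: [-3.08, 3.08], [-0.75, 2.2], [0.22, 2.44], [-1.43, 4.57], [0, 2.65], [-2.85, 2.85]. Speed limits (rad/s): [2.79, 2.79, 3.14, 3.14, 3.14, 3.14].

## Interface

Orientations are given as a rotation vector (axis times angle).
In Python, from bench import sensors, cams, ticket gives the robot as it stands. The module is installed in compiled form; this text tells all that it offers.
- The arm moves only by the tool play_rows, never from a script. Its argument "motion" is a list of rows, each a list of 2 entries, a list of its own where there are three numbers: the shift along the tool's x, y, z in mm, then the turn about the tool's z in rad. A call has 1 to 8 rows; each row is the pose to reach, as a shift and turn from the pose commanded when the call began, along the tool's axes at that moment; what a row does not reach only later rows make up. A row lasts 1/12 s, in which the tool goes at most 41.7 mm and 7.16 degrees, less where a joint would pass 70% of its speed; a pose out of reach is approached as far as the arm can. A call with a gripper value outside its range is refused whole. "grip" is the opening, from -1 (shut) to 1 (fully open), so that 0 is half open, set as the call begins (left out, the last holds). The fingers move at their own pace and stop on an object; "force" is the grip in N (left out, the last holds). Time passes only in rows, so rows that repeat a pose let the fingers close. It gives the time, the measured TCP pose, the force and the opening at its end, in the units of the state.
- sensors.get_state(): the state, without advancing time (a new reading comes with each control period).
- cams.get_image(name): name is "scene" or "top" or "wrist"; returns a dict with "image" (480x640x3 uint8, blue, green, red), "fx", "fy", "cx", "cy" (pixels), "R" (3x3) and "t" (3): a world point X has camera coordinates R X + t. Camera axes: x right, y down, z forward; pixel columns grow to the right and rows downward; lengths in mm; the calibration is good to about 2 mm. A picture is of the moment at which its call begins. There is no depth.
- ticket.job_done(): hands the job in, once; it reports no verdict.
The state is a dict: "time": time; "joint_pos": joint angles; "joint_vel": joint speeds; "effort": joint torques, N m; "tcp_pos": TCP position; "tcp_rot": TCP orientation; "contact_force": force on the tool from outside, world axes, zero at the start; "torque": the same for the moment, N m; "width": opening from 0.0 (shut) to 1.0 (fully open).
Only numpy, scipy, OpenCV 4.12 (cv2) and the standard library are available. Lean on these libraries where they do the work, as an engineer would, in place of code of your own. Each camera call takes 0.05 s, during which the arm holds its last target.

## Task

Press down the paddle of the dispenser that holds the two thin valve extenders, so that its gate lifts, and keep it down until both extenders have rolled out into that dispenser's catch tray; then let the paddle come back up so that the gate is shut again. Do it with the paddle alone: do not touch or pick up the extenders. Leave the other dispenser, with the short thick bearing sleeve, shut, and leave everything else where it is.

Things in the scene. Friction and masses are not known exactly. Their poses are not given: they have to be found in the camera images.
- ext_rack: fixed plywood dispenser (left or right one) holding the two valve extenders. Origin: under the rocker's axle, on the underside (18 mm above the work surface); x runs downhill to the tray, y across. Base x -68 to 194 mm, 92 wide. Ramp falls 13 deg from x -30 (60 mm high) to a lip at x 100 (30 mm high); then the open catch tray, x 100 to 190, 84 wide, floor 5, end wall 40, sides 32 mm high.
- sleeve_rack: the twin dispenser, holding one short thick bearing sleeve; same frame and sizes. On each, two 100 mm posts carry at 90 mm height the axle of a rocker: an aluminium bar 12 mm wide, level along x at rest. At x 85 mm it carries the gate, an upright plate 74 mm wide and 25 high that closes the ramp; at x -110 mm a square press paddle.
- ext_paddle (a point): black press paddle 30 x 30 x 6 mm of the extender dispenser; origin: its top centre; z up, x towards the axle and gate. It sits on the uphill end of the rocker, 110 mm from the axle; at rest its top is level, 100 mm above the rack's underside (118 mm above the work surface). Nothing stands below it.
- sleeve_paddle (a point): black press paddle 30 x 30 x 6 mm of the sleeve dispenser; origin: its top centre; z up, x towards the axle and gate. It sits on the uphill end of the rocker, 110 mm from the axle; at rest its top is level, 100 mm above the rack's underside (118 mm above the work surface). Nothing stands below it.
- ext_lever (a joint): rocker of the extender dispenser, rad: 0 = at rest, gate shut; grows as the paddle goes down and the gate rises; stop at 0.36 (paddle 39 mm down, gate 33 mm up). A spring returns it: about 2 N at the paddle starts it, 5 N holds it down. The extenders roll out once it is past about 0.15 and take well under a second.
- sleeve_lever (a joint): rocker of the sleeve dispenser, rad: 0 = at rest, gate shut; grows as the paddle goes down and the gate rises; stop at 0.36 (paddle 39 mm down, gate 33 mm up). A spring returns it: about 2 N at the paddle starts it, 5 N holds it down.
- extender1: aluminium valve extender, a thin tube 12 mm in diameter and 66 mm long with a 10 mm thin threaded tip, about 18 g, lying across the ramp against the gate, free to roll. Origin: its centre; y along it.
- extender2: second valve extender, the same, lying just uphill of the first.
- sleeve: short thick steel bearing sleeve, 30 mm in diameter, 44 mm long, about 120 g, lying across the ramp behind the gate of the other dispenser. Origin: its centre; y along it.
- tyre_lever: blue plastic tyre lever, about 140 x 18 x 10 mm, loose between the dispensers; origin under its middle.
- socket_case: closed stainless steel socket set case with a press button latch, 90 x 160 x 40 mm, at the left edge of the board; origin under its middle.
- bottle_cage: green bottle cage standing upright, about 75 x 80 x 130 mm, at the right edge of the board; origin under its middle.
- patch_tin: flat aluminium patch kit tin, 45 x 66 x 18 mm, near the robot; origin under its middle.
- mini_pump: mini pump lying down, 185 mm long, 24 mm thick, at the right edge of the board; origin under the middle of its black part.
- spanner: steel spanner lying flat, 150 mm long, at the left edge of the board; origin under its middle.

How it is judged:
By the outcome, as a careful person would: the job done as asked, in the order asked, and still so for the second after the job is handed in, with the robot touching nothing.
It also fails if it takes over 32 s, if anything falls off the work surface, if the arm or the gripper's body presses on something with over 40 N, if the wrist force passes 120 N, or if a joint passes its speed limit or range.

## Working session

There is one attempt and no reset: what is moved stays moved. The work goes in short steps, Python scripts to look and compute and a tool call to move; the robot and the scene stay as the last step left them, time stands still between calls to the robot, and variables do not carry over. Pictures are saved under pics/ and viewed, and the job is handed in when it is done.

Besides the shell and the picture viewer there is one more tool, called after "Emit:" as name(argument=value, ...) on one line, values as JSON. play_rows: Moves the arm, as the interface text tells. Its arguments: {"type":"object","properties":{"motion":{"type":"array"},"grip":{"type":"number"},"force":{"type":"number"}},"required":["motion"]}

```bash
mkdir -p pics; python3 - <<'E'
from bench import sensors,cams
import cv2,pickle
s=sensors.get_state();print(s)
for n in("scene","top"):
    d=cams.get_image(n);cv2.imwrite(f"pics/{n}0.png",d["image"]);pickle.dump(d,open(n+"0.pkl","wb"));print(n,d["fx"],d["R"],d["t"])
E
```

```text
{'time': 0.0, 'joint_pos': array([-1.47749463e+00,  5.28475173e-01,  1.43389330e+00, -5.41305344e-06,
        1.18136028e+00, -1.78494729e-01]), 'joint_vel': array([-0.00066461, -0.00055291, -0.00026067,  0.00096999,  0.00118518,
       -0.00017045]), 'effort': array([-8.56358638e-04, -4.42354596e+01, -1.78024238e+01, -3.47228852e-04,
        8.24496557e-03, -1.37484912e-05]), 'tcp_pos': array([ 167.76757524, -601.49378498,  302.93075814]), 'tcp_rot': array([-3.11051216e+00, -4.25337939e-01, -1.34937110e-04]), 'contact_force': array([ 0.21650928, -0.55084736,  0.64318857]), 'torque': array([-0.02813629,  0.01012535, -0.01296005]), 'width': 1.0027826038231202}
scene 465.38410395700043 [[ 0.28386668  0.95885974  0.00277479]
 [ 0.82469477 -0.24266928 -0.51087196]
 [-0.4891812   0.14730789 -0.85965234]] [-153.89675936 -404.60184686 1483.69766467]
top 464.3277761305338 [[ 0.00929135 -0.99979145 -0.01818613]
 [-0.98904374 -0.00650884 -0.14747921]
 [ 0.14733009  0.01935716 -0.98889795]] [3.48172119e-01 5.49024457e+02 8.86976167e+02]
```

View pics/scene0.png

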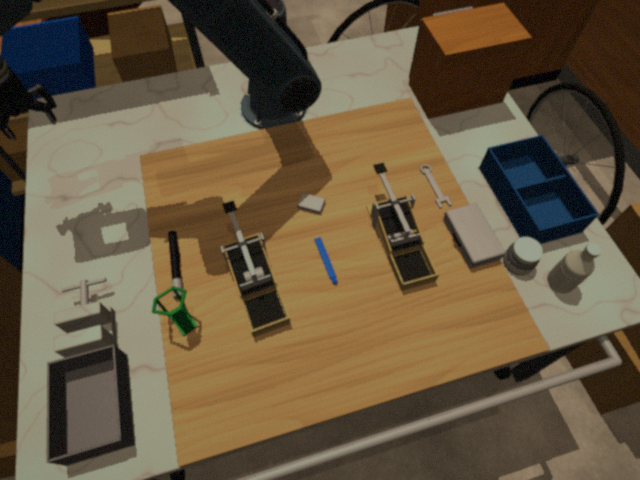

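View pics/top0.png

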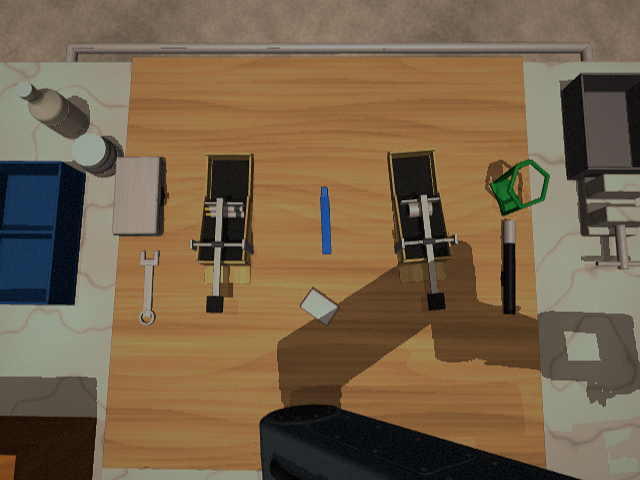

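```bash
python3 - <<'E'
import cv2,numpy as np
a=cv2.imread("pics/top0.png")
c=np.hstack([cv2.resize(a[145:325,180:265],None,fx=3.3,fy=3.3,interpolation=2),cv2.resize(a[145:325,380:465],None,fx=3.3,fy=3.3,interpolation=2)])
cv2.imwrite("pics/crop0.png",c)
E
```

```text
(no output)
```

View pics/crop0.png

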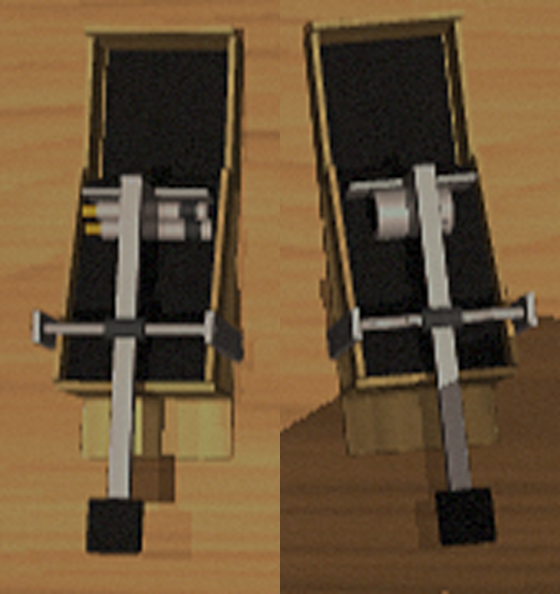

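```bash
cat > h.py <<'E'
import numpy as np,pickle
def ray(d,u,v,z):
    R=np.array(d["R"]);t=np.array(d["t"]);c=-R.T@t
    r=R.T@np.array([(u-d["cx"])/d["fx"],(v-d["cy"])/d["fy"],1]);return c+r*(z-c[2])/r[2]
def proj(d,X):
    p=np.array(d["R"])@X+np.array(d["t"]);return d["fx"]*p[0]/p[2]+d["cx"],d["fy"]*p[1]/p[2]+d["cy"]
E
python3 - <<'E'
from h import *
import cv2
from scipy.spatial.transform import Rotation as Ro
T=pickle.load(open("top0.pkl","rb"));S=pickle.load(open("scene0.pkl","rb"))
P=ray(T,214.8,304.1,118);A=ray(T,217.9,244.4,115);print("paddle",P,"axle",A,np.linalg.norm((A-P)[:2]),np.degrees(np.arctan2(*(A-P)[[1,0]])))
print(proj(S,P),proj(S,A))
a=cv2.imread("pics/scene0.png");cv2.imwrite("pics/crop1.png",cv2.resize(a[150:300,350:450],None,fx=4,fy=4,interpolation=2))
print(Ro.from_rotvec([-3.1105,-.42534,0]).as_matrix())
E
```

```text
paddle [414.29535444 194.01473954 118.        ] axle [522.99854061 193.73859379 115.        ] 108.70353692215708 -0.14555186725762378
(np.float64(380.12968278162947), np.float64(166.68023232521114)) (np.float64(394.95469443625285), np.float64(200.496010045038))
[[ 9.63289037e-01  2.68466285e-01 -2.90765142e-04]
 [ 2.68466285e-01 -9.63286734e-01  2.12635768e-03]
 [ 2.90765142e-04 -2.12635768e-03 -9.99997697e-01]]
```

View pics/crop1.png

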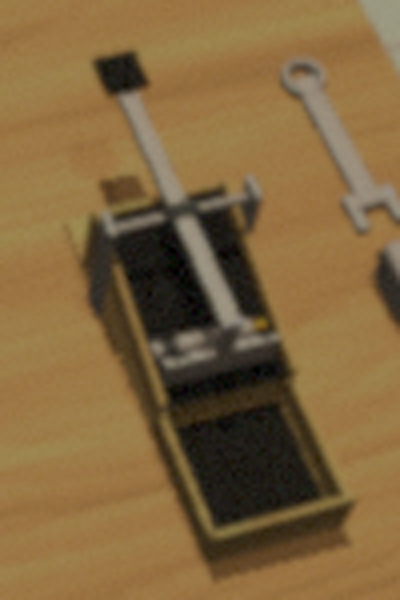

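Emit:
play_rows(motion=[[[32, -17, 0], 0], [[65, -34, 0], 0], [[97, -51, 0], 0], [[130, -68, 0], 0], [[162, -86, 0], 0], [[195, -103, 0], 0], [[227, -120, 0], 0], [[258, -137, 0], 0]], grip=-1)

```text
time: 0.77
tcp_pos: [380.6, -399.1, 303.6]
tcp_rot: [-3.112, -0.425, 0.0]
contact_force: [0.3, -0.4, -0.5]
width: -0.002
```

Emit:
play_rows(motion=[[[21, -29, 0], 0], [[42, -58, 0], 0], [[63, -87, 0], 0], [[84, -116, 0], 0], [[105, -146, 0], 0], [[126, -175, 0], 0], [[147, -204, 0], 0], [[168, -233, 0], 0]])

```text
time: 1.43
tcp_pos: [478.9, -129.4, 303.7]
tcp_rot: [-3.112, -0.425, 0.001]
contact_force: [0.7, -1.2, -0.8]
width: 0.001
```

Emit:
play_rows(motion=[[[3, -35, 0], 0], [[6, -75, 0], 0], [[9, -115, 0], 0], [[12, -155, 0], 0], [[15, -195, 0], 0], [[18, -235, 0], 0], [[21, -275, 0], 0], [[23, -310, 0], 0]])

```text
time: 2.1
tcp_pos: [416.7, 175.7, 303.8]
tcp_rot: [-3.112, -0.426, 0.001]
contact_force: [0.5, -0.2, -0.2]
width: 0.001
```

Emit:
play_rows(motion=[[[1, -18, 0], 0], [[1, -18, 20], 0], [[1, -18, 50], 0], [[1, -18, 75], 0], [[1, -18, 85], 0], [[1, -18, 85], 0]])

```text
time: 2.6
tcp_pos: [412.2, 190.9, 216.5]
tcp_rot: [3.112, 0.426, -0.01]
contact_force: [0.6, -1.0, 0.4]
width: -0.001
```

```bash
python3 - <<'E'
from bench import sensors,cams
from h import *
import cv2
s=sensors.get_state();print(s['tcp_pos'],s['tcp_rot'],s['contact_force'],s['time'])
o=[]
for n in("scene","top","wrist"):
    d=cams.get_image(n);im=d["image"];cv2.imwrite(f"pics/{n}1.png",im)
    if n=="wrist": o.append(cv2.resize(im,(400,300)))
    else:
        u,v=proj(d,s['tcp_pos']-[0,0,73]);print(n,u,v);u=int(u);v=int(v)
        o.append(cv2.resize(im[v-50:v+50,u-66:u+67],(400,300),interpolation=2))
o.append(o[0]*0)
cv2.imwrite("pics/m1.png",np.vstack([np.hstack(o[:2]),np.hstack(o[2:])]))
E
```

```text
[412.17616971 190.92597746 216.48477151] [ 3.11224413  0.42589448 -0.01033896] [ 0.56921024 -0.98379425  0.38814823] 2.6
scene 379.79890267972615 160.00494536387765
top 212.92287672179953 305.27643582198544
```

View pics/m1.png

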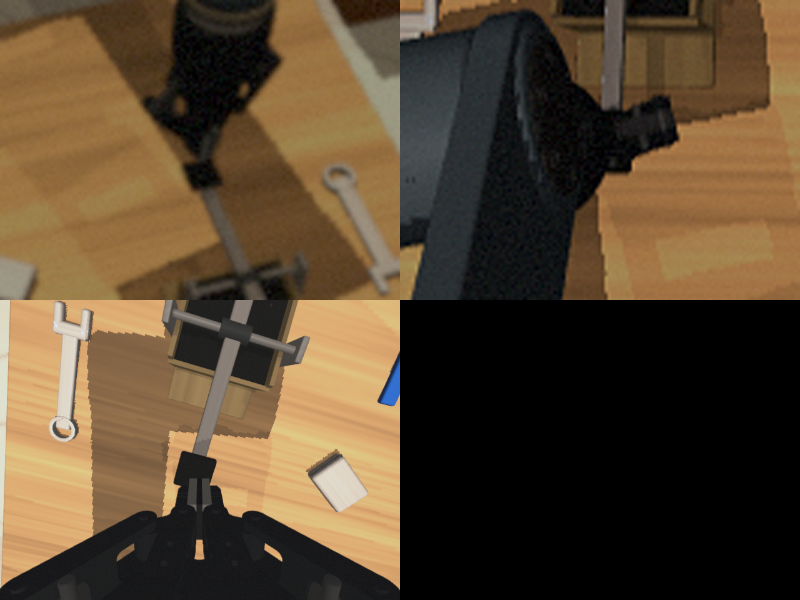

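```bash
python3 - <<'E'
from bench import sensors,cams
from h import *
import cv2
s=sensors.get_state();print(s['tcp_pos'],s['time'])
d=cams.get_image("wrist");s=sensors.get_state();print(s['tcp_pos'])
print(proj(d,np.array([414.3,194,118])),proj(d,s['tcp_pos']-[0,0,73]))
for dx in(-15,15):
  for dy in(-15,15): print(dx,dy,proj(d,np.array([414.3+dx,194+dy,118])))
cv2.imwrite("pics/w2.png",cv2.resize(d["image"][200:360,220:420],None,fx=3.5,fy=3.5,interpolation=2))
E
```

```text
[414.33856244 191.21333207 219.32595403] 2.75
[414.55606526 191.2396089  219.68231783]
(np.float64(311.22714779100994), np.float64(279.0822792430044)) (np.float64(316.15483137012956), np.float64(306.2129874971677))
-15 -15 (np.float64(331.20083274599216), np.float64(311.55347303787863))
-15 15 (np.float64(275.8227826594671), np.float64(297.58600924526894))
15 -15 (np.float64(347.7995864442633), np.float64(259.96806753916934))
15 15 (np.float64(290.0741289150318), np.float64(244.6938438182636))
```

View pics/w2.png

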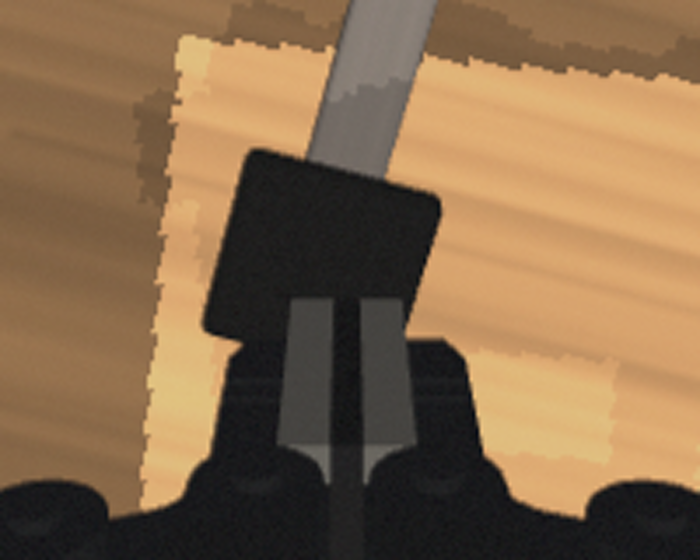

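Emit:
play_rows(motion=[[[1, -2, 8], 0], [[1, -2, 18], 0], [[1, -2, 26], 0], [[1, -2, 33], 0], [[2, -2, 40], 0], [[3, -2, 47], 0], [[4, -2, 53], 0], [[5, -2, 58], 0]])

```text
time: 3.47
tcp_pos: [417.1, 194.1, 160.1]
tcp_rot: [3.112, 0.426, -0.005]
contact_force: [-2.6, -2.7, 3.4]
width: 0.004
```

Emit:
play_rows(motion=[[[0, 0, 0], 0], [[0, 0, 0], 0], [[0, 0, 0], 0], [[0, 0, 0], 0], [[0, 0, 0], 0], [[0, 0, 0], 0], [[0, 0, 0], 0], [[0, 0, 0], 0]])

```text
time: 4.13
tcp_pos: [418.1, 194.5, 161.0]
tcp_rot: [-3.113, -0.426, 0.0]
contact_force: [-4.9, -0.3, 3.7]
width: 0.001
```

```bash
python3 - <<'E'
from bench import sensors,cams
from h import *
import cv2
o=[]
for n in("scene","top","wrist"):
    d=cams.get_image(n);im=d["image"]
    if n=="wrist": o.append(cv2.resize(im,(400,300)))
    else:
        u,v=(405,230) if n=="scene" else (220,220)
        o.append(cv2.resize(im[v-75:v+75,u-100:u+100],(400,300),interpolation=2))
o.append(o[0]*0)
s=sensors.get_state();print(s['tcp_pos'],s['contact_force'],s['time'])
cv2.imwrite("pics/m2.png",np.vstack([np.hstack(o[:2]),np.hstack(o[2:])]))
E
```

```text
[418.08060251 194.48438662 160.95002396] [-4.80180681 -0.32268487  3.69571269] 4.2833
```

View pics/m2.png

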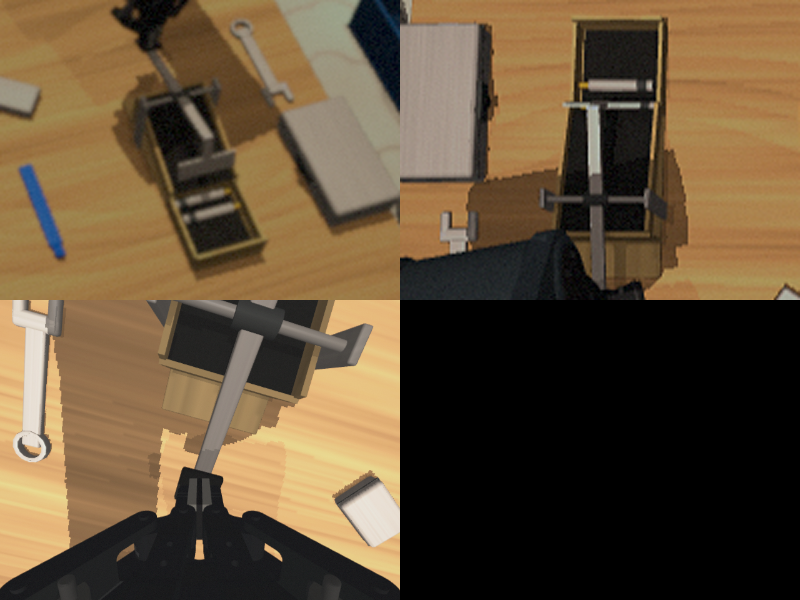

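Emit:
play_rows(motion=[[[0, 0, 0], 0], [[0, 0, 0], 0], [[0, 0, 0], 0], [[0, 0, 0], 0], [[0, 0, 0], 0], [[0, 0, 0], 0]])

```text
time: 4.78
tcp_pos: [418.1, 194.4, 160.9]
tcp_rot: [-3.113, -0.426, 0.0]
contact_force: [-4.8, -0.5, 3.8]
width: 0.002
```

```bash
python3 - <<'E'
from bench import sensors,cams
from h import *
import cv2
d=cams.get_image("scene");a=cv2.resize(d["image"][200:300,360:440],(480,600),interpolation=2)
cv2.imwrite("pics/s3.png",a)
E
```

```text
(no output)
```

View pics/s3.png

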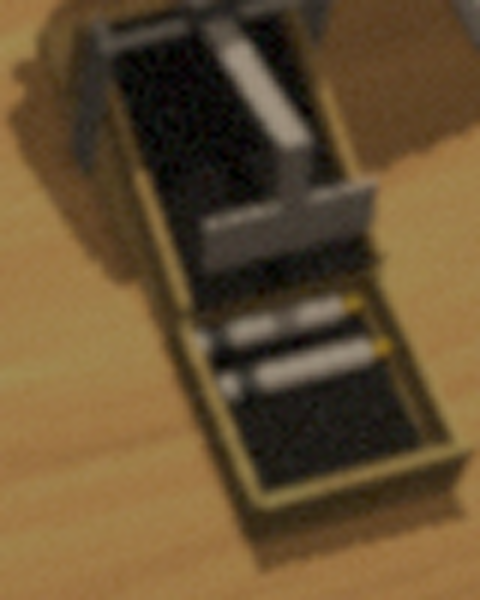

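Both extenders lie in the tray at (285,320) and (310,365) of the crop, past the lip, with the raised gate clear of them. I'll let the paddle up along the same path.

Emit:
play_rows(motion=[[[-1, 0, -5], 0], [[-2, 0, -11], 0], [[-3, 0, -17], 0], [[-4, 0, -23], 0], [[-4, 0, -29], 0], [[-4, 0, -36], 0], [[-4, 0, -50], 0], [[-4, 0, -75], 0]])

```text
time: 5.5
tcp_pos: [413.7, 192.9, 235.4]
tcp_rot: [3.112, 0.425, -0.006]
contact_force: [0.4, -0.2, 0.1]
width: 0.001
```

Emit:
play_rows(motion=[[[-5, 25, -25], 0], [[-5, 60, -45], 0], [[0, 100, -60], 0], [[10, 140, -60], 0], [[20, 180, -60], 0], [[20, 220, -60], 0], [[20, 220, -60], 0], [[20, 220, -60], 0]])

```text
time: 6.17
tcp_pos: [493.5, -15.6, 296.3]
tcp_rot: [3.113, 0.418, 0.002]
contact_force: [-0.8, -0.2, 0.9]
width: 0.005
```

```bash
python3 - <<'E'
from bench import sensors,cams
from h import *
import cv2
o=[]
d=cams.get_image("scene");cv2.imwrite("pics/sc4.png",d["image"]);o.append(cv2.resize(d["image"][150:300,350:450],(400,600),interpolation=2))
d=cams.get_image("top");cv2.imwrite("pics/t4.png",d["image"]);o.append(cv2.resize(d["image"][145:325,170:290],(400,600),interpolation=2))
cv2.imwrite("pics/m4.png",np.hstack(o))
s=sensors.get_state();print(s['tcp_pos'],s['contact_force'],s['joint_vel'],s['time'])
E
```

```text
[491.96212362 -12.91915426 295.85186478] [-0.52151376  1.46813641 -0.3080666 ] [ 0.0313423  -0.00533659  0.01462728 -0.00013599 -0.00398385 -0.00360154] 6.2667
```

View pics/m4.png

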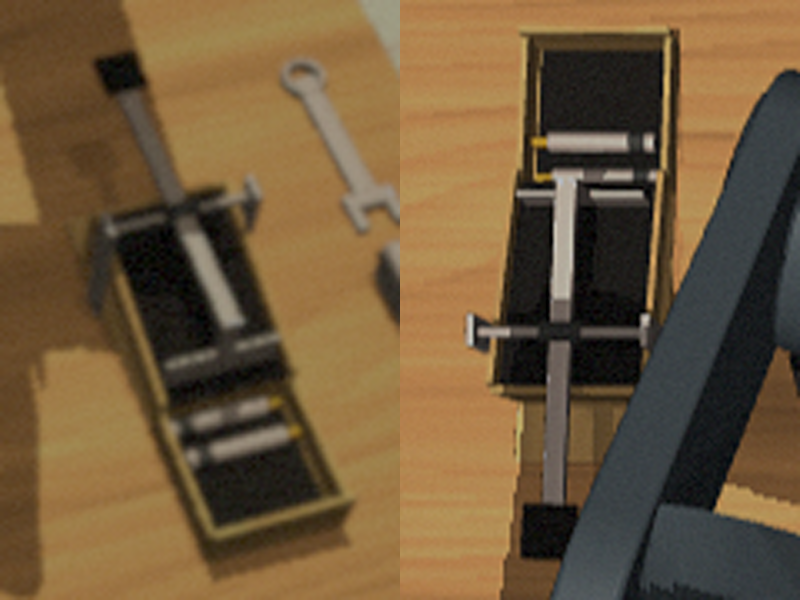

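View pics/t4.png

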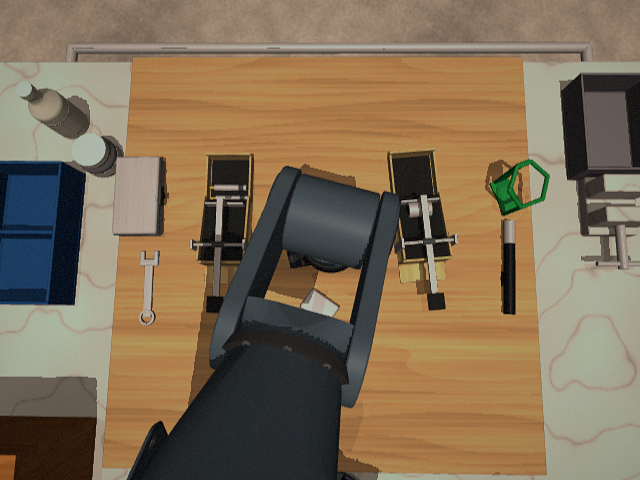

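The paddle is level again, at (121,73) in the scene crop as before. The gate is shut and both extenders are in the tray. In the top view the sleeve is still behind its shut gate, and the arm is clear and in the air.

Emit:
play_rows(motion=[[[0, 0, 0], 0], [[0, 0, 0], 0], [[0, 0, 0], 0], [[0, 0, 0], 0]])

```text
time: 6.6
tcp_pos: [492.4, -12.2, 296.0]
tcp_rot: [-3.112, -0.428, 0.0]
contact_force: [0.2, 0.4, 0.5]
width: 0.001
```

```bash
python3 -c "
from bench import ticket
print(ticket.job_done())"
```

```text
the job is handed in; nothing more can be done
None
```

The job is done and handed in after 6.6 s. I pressed the left dispenser's paddle (found at about x 414, y 194 mm) with the shut fingertips, about 30 mm down. I held it there for over a second until both extenders were in the tray, then let it back up and moved the arm away.

- **Extenders:** the last pictures show both in the catch tray, past the lip. Only the paddle was touched.
- **Paddle and gate:** the paddle is back at its rest position and the gate is shut.
- **Other dispenser:** it is still shut, with the sleeve behind its gate.
- **Everything else:** nothing seen in the last top picture had moved. The tyre lever was hidden under the arm there, so I did not check it at the end.
- **Forces:** the readings while pressing stayed around 6 N, and were near zero once clear.

No check failed. The only disagreement was a 1–2 mm difference between cameras on where the paddle was, which was too small to matter.

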